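Lock the quarter-turn stop into the tile jig's rail

TASK

Take the red-gripped quarter-turn stop from its wooden parking block and drop its foot into the open part of the slot of the tile jig's rail, slide it gently along towards the closed end until you feel it meet the hidden inner stop, and there turn it a quarter turn clockwise (seen from above) so that its foot locks crosswise under the lips. Do not force it: where it will not slide or turn easily it is in the wrong place. Let go of it, and leave the cup, the pigment pot and the blue tile where they are.

Things in the scene. Friction and masses are not known exactly. Their poses are not given: they have to be found in the camera images.
- stop: Quarter-turn stop (T-nut with grip), 0.12 kg. Origin: centre of the foot's underside, z up. Steel foot 28 mm (x) x 12 (y) x 7 high, ends rounded r 6 mm; stem 11 mm diameter to z = 13.5 mm; soft black rubber collar 34 mm diameter, z 13.5 to 19.5. Half a turn about z makes no difference. Starts upright in the parking block, collar on its top, foot hanging in the hole, x along the block's x.
- stop_grip (a point): Point in the red grip bar of the stop, on its turning axis, 45 mm above the foot's underside; axes as the stop's. The bar runs from z = 19.5 to 59.5 mm above the foot's underside, is 36 mm long along x (in line with the foot) and 14 mm thick along y: pinch it across y, in the middle; its last 5 mm at each end are raised to 20 mm thickness, 26 mm clear between them.
- rail: Tile jig, fixed: aluminium T-slot rail 220 mm long (x), 40 wide (y), on a plywood board 240 x 70 x 10 mm. Origin: centre of the board's underside, z up. Rail top z = 32 mm. Slot 16 mm wide on y = 0, from x = -110 to +78 mm, then closed over. Lips 5 mm thick; floor of the channel at z = 17. Over 15 N between stop and rail in sliding or turning bruises it (40 N on landing); all is rigid.
- slot_entry (a point): Middle of the slot on the rail's top face, 55 mm from the rail's middle towards the open part (rail x = -55 mm, z = 32 mm). Clear 20 mm either way for dropping in. The channel below is also 16 mm wide: the foot goes in and slides only lengthwise. Down, the collar rests on the rail top (stop's origin at rail z = 18.5 mm); foot clears lips and floor by 1.5 mm, so lifted 1 mm it slides without drag.
- slot_end (a point): Closed end of the slot, on the rail's top face (rail x = +78 mm, z = 32 mm); x points from the open part to the closed end. A hidden inner stop in the channel, set differently each time and not measured, ends the slide earlier: the foot's nose meets it with the stop's axis 7 to 69 mm before this point. The channel widens only there, into a bay in which the foot can turn.
- rail_top (a point): Middle of the rail's top face. How it locks: with the foot's nose at the inner stop, or up to 3 mm back from it, the foot turns clockwise from above (not the other way) by 90 degrees, up to firm shoulders (play 10 to 15 degrees). It then lies crosswise under the lips and can neither slide nor be lifted out. Anywhere else it turns only some 14 degrees and jams.
- park: Fixed wooden parking block, 80 x 56 x 24 mm, origin at the centre of its underside; a hole 31 x 15 mm, 18 mm deep, its length along the block's x, in the middle of its top.
- pot_a: Bystander: pigment pot with blue body and white cap, 42 mm diameter, 53 mm tall, loose; origin at the centre of its underside.
- bisque_cup: Bystander: small pale unglazed cup, 68 mm diameter, 48 mm tall, loose; origin at the centre of its underside.
- tile_blue: Bystander: dark blue tile, 50 x 58 x 8 mm, lying loose; origin at the centre of its underside.
Things that resemble listed ones, but are neither listed nor needed, are in the scene too. There is more than one size of the rail; the job needs the larger.

How it is judged (in metres and radians):
On the way:
1. the stop's foot is down in the slot, lengthwise, collar on the rail (z of stop in the frame of rail between 0.012 and 0.0225 m and y of stop in the frame of rail between -0.006 and 0.006 m and x of stop in the frame of rail between -0.11 and 0.078 m and angle between the x axis of stop and the x axis of rail, either way round below 0.4 rad), for 0.1 s.
At the end, for the whole second after the job is handed in: The stop stands upright (within 0.15 rad) in the rail at the inner stop, collar on the rail top within 3 mm, centred across the slot within 4 mm, foot square across the slot within 0.3 rad, released and at rest (z of stop in the frame of rail between 0.015 and 0.0215 m and y of stop in the frame of rail between -0.004 and 0.004 m and x of stop in the frame of rail between 0.005 and 0.076 m and angle between the x axis of stop and the y axis of rail, either way round below 0.3 rad and angle between stop's own z axis and vertical below 0.15 rad and linear speed of stop below 0.01 m/s and angular speed of stop below 0.1 rad/s); the robot touches nothing.
It fails at once if stop and rail press on each other with more than 15 N in sliding or turning (from 20 mm before the rail's middle on) (contact force between stop and rail above 15 N and x of stop in the frame of rail above -0.02 m).
It fails at once if stop and rail press on each other with more than 40 N anywhere (contact force between stop and rail above 40 N).
It fails at once if the pigment pot is moved by more than 15 mm (distance of pot_a from where it was at the start of the episode above 0.015 m).
It fails at once if the cup is moved by more than 15 mm (distance of bisque_cup from where it was at the start of the episode above 0.015 m).
It fails at once if the blue tile is moved by more than 15 mm (distance of tile_blue from where it was at the start of the episode above 0.015 m).
It also fails if it takes over 51 s, if anything falls off the work surface, if the arm or the gripper's body presses on something with over 40 N, if the wrist force passes 120 N, or if a joint passes its speed limit or range.

ROBOT

A 6-joint arm with a two-finger parallel gripper is mounted at the origin on a cart in front of the work surface, level with it; the furniture and walls round the work are solid. World frame = base frame: x ahead of the robot, y to its left, z up, the work surface at z = 0. Lengths are in mm, angles in rad, forces in N, time in s.
With the tool pointing down it reaches from about 300 to 775 mm from the base axis. Payload 14.6 kg.
Tool frame: the origin (TCP) lies at the very end of the fingers, on their centre line; the grasp point (between the pads) lies 19 mm behind it; z points along the fingers, y is the line along which they close (so a half turn about z gives the same grasp; the last joint's range is limited). The gripper opens to 94 mm and grips with 3 to 60 N. Pads are 16 mm wide; open, the fingers measure 119 mm over their backs; the gripper's body (75 mm by 177 mm) begins 78 mm behind the grasp point.
Start: joints at [-1.314, 0.3, 1.521, -0, 1.321, -0.067], TCP at [174.987, -521.41, 205.446] pointing down, gripper open.
Joint ranges: [-3.03, 3.03], [-0.79, 2.21], [0.23, 2.52], [-1.04, 4.18], [0, 3.07], [-2.55, 2.55]. Speed limits (rad/s): [2.22, 2.22, 2.57, 3.14, 3.14, 3.14].

INTERFACE

Orientations are given as [roll, pitch, yaw] about the fixed x, y, z axes, in that order (R = Rz(yaw) Ry(pitch) Rx(roll)).
In Python, from cell import manip, camera, get_calibration gives the robot as it stands. The module is installed in compiled form; this text tells all that it offers.
- The arm moves only by the tool jog_arm, never from a script. Its argument "plan" is one flat list of numbers, 6 for each row, row after row: the shift along the world's x, y, z in m, then the turn, a rotation vector about the world's x, y, z in degrees. A call has 1 to 20 rows; each row is the pose to reach, as a shift and turn from the pose commanded when the call began; what a row does not reach only later rows make up. A row lasts 1/10 s, in which the tool goes at most 50 mm and 8.59 degrees, less where a joint would pass 70% of its speed; a pose out of reach is approached as far as the arm can. A call with a gripper value outside its range is refused whole. "claw" is the finger opening in m, from 0 to 0.094, set as the call begins (left out, the last holds). The fingers move at their own pace and stop on an object; "force" is the grip in N (left out, the last holds). Time passes only in rows, so rows that repeat a pose let the fingers close. It gives the time, the measured TCP pose, the force, the opening and the grip force at its end, in the units of the state.
- manip.read_state(): the state, without advancing time (a new reading comes with each control period).
- camera(name): name is "scene" or "top" or "wrist"; returns (picture, depth): 400x640x3 uint8, red, green, blue; 400x640 float32, mm along the optical axis (not along the pixel's ray), 0 where there is no reading.
- get_calibration(name): a dict with "fx", "fy", "cx", "cy" (pixels), "origin" and "attitude" of the camera in the world. Camera axes: x right, y down, z forward; pixel columns grow to the right and rows downward; lengths in mm; the calibration is good to about 2 mm. The wrist camera is an equidistant fisheye: a pixel r from the principal point sees the ray r / f radians off the axis. A picture is of the moment at which its call begins: read the wrist's pose just before it. get_calibration takes no time and is no camera call; for the wrist camera it gives the pose at the moment of the call.
- manip.sign_off(): hands the job in; it is judged then, once.
The state is a dict: "clock": time; "joints": joint angles; "qd": joint speeds; "effort": joint torques, N m; "eef_pos": TCP position; "eef_rot": TCP orientation; "wrist_force": force on the tool from outside, world axes, zero at the start; "moment": the same for the moment, N m; "finger_gap": finger opening in mm; "finger_force": force on a finger pad.
Only numpy, scipy, OpenCV 4.12 (cv2) and the standard library are available. Lean on these libraries where they do the work, as an engineer would, in place of code of your own. Each camera call takes 0.05 s, during which the arm holds its last target. There are 200 camera calls.

## Working session

There is one attempt and no reset: what is moved stays moved. The work goes in short steps, Python scripts to look and compute and a tool call to move; the robot and the scene stay as the last step left them, time stands still between calls to the robot, and variables do not carry over. Pictures are saved under pics/ and viewed, at most 13 in all, crops included, and the job is handed in when it is done.

Besides the shell and the picture viewer there is one more tool, called after "Call:" by a JSON object that holds its "fn" and its "kwargs". jog_arm: Moves the arm, as the interface text tells. Its arguments: {"type":"object","properties":{"plan":{"type":"array"},"claw":{"type":"number"},"force":{"type":"number"}},"required":["plan"]}

```bash
mkdir -p pics; cat > h.py <<'E'
from cell import manip,camera,get_calibration
import numpy as np,cv2
def snap(n,tag):
    cal=get_calibration(n); p,d=camera(n)
    np.savez(f'{tag}.npz',p=p,d=d,**{k:np.array(v) for k,v in cal.items()})
    cv2.imwrite(f'pics/{tag}.png',p[:,:,::-1]); return p,d,cal
E
python3 - <<'E'
from h import *
for n in('top','scene'):
    p,d,c=snap(n,n+'0'); print(n,c)
print(manip.read_state())
E
```

```text
top {'fx': 370.8431149990769, 'fy': 370.8431149990769, 'cx': 324.08765952813627, 'cy': 206.33562187403876, 'origin': array([461.62005605, -68.07998146, 961.96288409]), 'attitude': array([-2.9954496 ,  0.0270591 , -1.56540283])}
scene {'fx': 468.1065566806805, 'fy': 468.1065566806805, 'cx': 323.02278432990335, 'cy': 199.5463685718308, 'origin': array([-87.54548932, 395.34028902, 825.37239036]), 'attitude': array([-2.29974693,  0.00695633, -2.15923867])}
{'clock': 0.1, 'joints': array([-1.31358992e+00,  3.00402760e-01,  1.52150407e+00,  2.74328179e-05,
        1.32066933e+00, -6.66006460e-02]), 'qd': array([ 0.0006655 , -0.00122049, -0.0030913 ,  0.00096135,  0.00202199,
       -0.00154386]), 'effort': array([-1.76589194e-03, -5.32649624e+01, -3.53288019e+01,  7.08762067e-02,
        2.34931108e-02, -6.76391073e-05]), 'eef_pos': array([ 174.9453311 , -521.20166395,  204.95638609]), 'eef_rot': array([-3.14061310e+00, -9.19670800e-05,  3.23800207e-01]), 'wrist_force': array([-0.15142151,  0.66558209, -1.11263   ]), 'moment': array([-0.01329536, -0.04293762,  0.00470611]), 'finger_force': 0.0, 'finger_gap': 93.92132001147071}
```

View pics/top0.png

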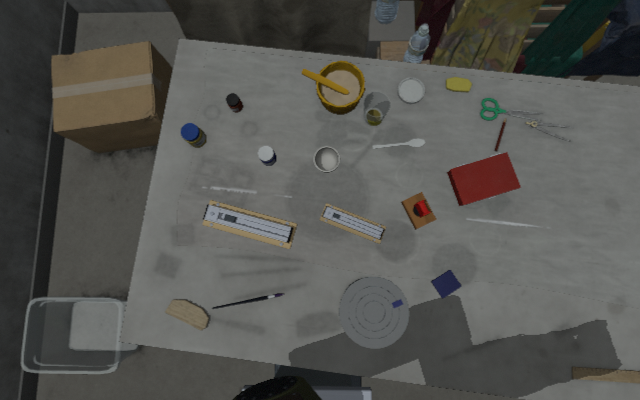

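View pics/scene0.png

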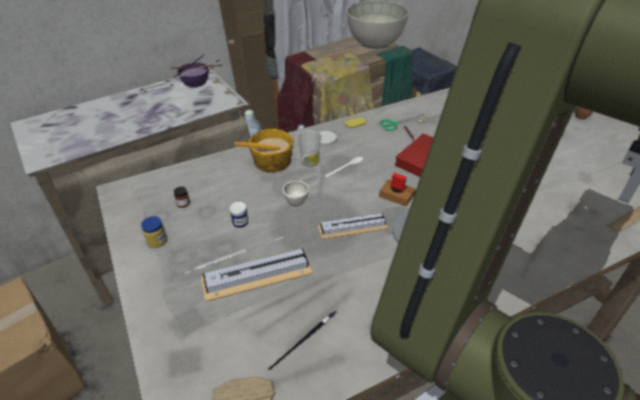

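The top view shows the large rail at about (249,224), the smaller one at (352,222), the parking block with the red grip at (419,211), and the blue tile at (446,284). I'll zoom in and measure.

```bash
cat >> h.py <<'E'
from scipy.spatial.transform import Rotation as R
def ray(z,u,v,fish=False):
    x=(u-float(z['cx']))/float(z['fx']); y=(v-float(z['cy']))/float(z['fy'])
    if fish:
        r=np.hypot(x,y); s=np.sin(r)/r if r>1e-9 else 1; d=np.array([x*s,y*s,np.cos(r)])
    else: d=np.array([x,y,1.])
    return np.array(z['origin']),R.from_euler('xyz',np.array(z['attitude'])).as_matrix()@d
def onplane(z,u,v,h,fish=False):
    o,d=ray(z,u,v,fish); return o+d*(h-o[2])/d[2]
E
python3 - <<'E'
from h import *
z=np.load('top0.npz');p=z['p']
hsv=cv2.cvtColor(p,cv2.COLOR_RGB2HSV)
def comp(m,x0,y0,x1,y1,h,name):
    w=np.zeros_like(m);w[y0:y1,x0:x1]=m[y0:y1,x0:x1]
    c=max(cv2.findContours(w,0,2)[0],key=cv2.contourArea)
    b=cv2.boxPoints(cv2.minAreaRect(c)); P=np.array([onplane(z,*q,h)[:2] for q in b])
    print(name,b.mean(0),P.mean(0).round(1),[(np.linalg.norm(P[i]-P[i-1]).round(1),np.arctan2(*(P[i]-P[i-1])[::-1]).round(3)) for i in (1,2)])
wood=cv2.inRange(hsv,(8,70,60),(28,255,255))
red=cv2.inRange(hsv,(0,150,70),(8,255,255))|cv2.inRange(hsv,(172,150,70),(180,255,255))
comp(wood,190,190,310,260,10,'rail board')
comp(cv2.morphologyEx(wood|red,3,np.ones((7,7))),395,185,442,235,24,'park')
comp(red,400,195,440,222,75,'grip')
comp(cv2.inRange(hsv,(105,80,20),(130,255,255)),425,265,465,305,8,'tile')
print(onplane(z,267,153,53),onplane(z,327,159,48))
a=cv2.resize(p[190:260,190:310],None,fx=6.5,fy=6.5,interpolation=2)[:,:780]
b=cv2.resize(p[180:240,385:455],None,fx=3,fy=3,interpolation=2)
o=np.zeros((460+140,790,3),np.uint8);o[:a.shape[0],:a.shape[1]]=a;o[460:600,:210]=b[20:160]
cv2.imwrite('pics/crop1.png',o[:,:,::-1])
E
```

```text
rail board [241.6742  232.65839] [532.8 171.9] [(np.float64(14.0), np.float64(-0.225)), (np.float64(210.7), np.float64(-1.838))]
park [418.27347 210.35736] [ 589.9 -280.9] [(np.float64(59.2), np.float64(-1.087)), (np.float64(79.8), np.float64(-2.696))]
grip [422.10004 207.70003] [ 589.2 -278.7] [(np.float64(27.2), np.float64(-1.105)), (np.float64(35.2), np.float64(-2.713))]
tile [445.92303 283.38458] [ 407.6 -347.5] [(np.float64(56.3), np.float64(-0.994)), (np.float64(48.2), np.float64(-2.58))]
[732.21010881 103.20675545  53.        ] [717.55988353 -49.35992346  48.        ]
```

View pics/crop1.png

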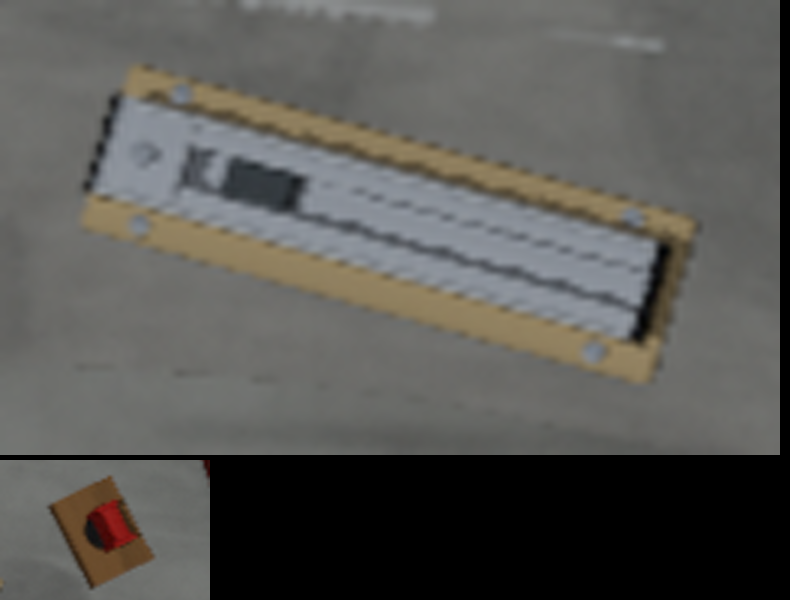

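The large rail's closed end is on the left (+y), with slot yaw about 1.30 rad. The park block is near (590,-280), yaw about 0.446. I'll move above it to look closely.

Call:
{"fn": "jog_arm", "kwargs": {"plan": [0.03,0.02,0,0,0,1,0.07,0.04,0,0,0,2,0.11,0.06,0,0,0,3,0.15,0.085,0,0,0,4,0.19,0.11,0,0,0,5,0.23,0.135,0,0,0,6,0.27,0.155,0,0,0,7,0.31,0.18,0,0,0,7,0.345,0.2,0,0,0,7,0.375,0.22,-0.005,0,0,7,0.4,0.232,-0.005,0,0,7,0.415,0.241,-0.005,0,0,7,0.415,0.241,-0.005,0,0,7,0.415,0.241,-0.005,0,0,7], "claw": 0.06, "force": 25}}

```text
clock: 1.5
eef_pos: [589.6, -280.5, 199.9]
eef_rot: [-3.141, 0.001, 0.446]
wrist_force: [-0.4, -0.0, 0.1]
finger_gap: 60.2
finger_force: 0.0
```

```bash
python3 - <<'E'
from h import *
p,d,c=snap('wrist','w1');print(c);s=manip.read_state();print(s['eef_pos'],s['eef_rot'],s['joints'],s['clock'],s['wrist_force'])
z=np.load('top0.npz')
C=np.array([(118,93),(668,238),(637,342),(88,193)])/6.5+190
P=np.array([onplane(z,*q,32)[:2] for q in C]);print('railtop',P.round(1),P.mean(0))
e=P[[0,3]].mean(0)-P[[1,2]].mean(0);print(np.linalg.norm(e),np.arctan2(e[1],e[0]))
E
```

```text
{'fx': 309.70691628693146, 'fy': 309.70691628693146, 'cx': 322.929537026131, 'cy': 198.8267498980411, 'origin': array([ 651.36202737, -250.38724243,  378.97567624]), 'attitude': array([ 2.89797806e+00,  1.91412215e-04, -1.12690299e+00])}
[ 589.2934327  -280.89350884  200.22080051] [-3.14122822e+00  4.60072972e-04  4.45522030e-01] [-5.00830877e-01  5.38175892e-01  1.19930946e+00 -1.62425428e-04
  1.40467194e+00  6.24470408e-01] 1.55 [-0.06685086 -0.41702051  0.30145619]
railtop [[603.2 254.7]
 [546.6  36.5]
 [506.4  47.8]
 [563.6 264.5]] [554.9702014 150.8973751]
224.77513239079482 1.3147297434877445
```

View pics/w1.png

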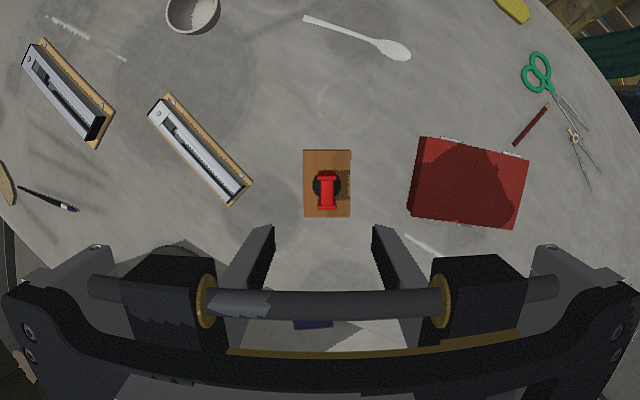

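The wrist view shows the block at (303-350,150-216) with the red H-shaped grip at (327,190). I'll measure both.

```bash
python3 - <<'E'
from h import *
z=np.load('w1.npz');p=z['p'];d=z['d']
hsv=cv2.cvtColor(p,cv2.COLOR_RGB2HSV)
red=cv2.inRange(hsv,(0,190,60),(6,255,255))|cv2.inRange(hsv,(174,190,60),(180,255,255))
m=np.zeros_like(red);m[140:225,295:360]=red[140:225,295:360]
# world z of red pixels by depth
P=[]
for v,u in zip(*np.nonzero(m)):
    o,r=ray(z,u,v,True); f=R.from_euler('xyz',z['attitude']).as_matrix()[:,2]
    P.append(o+r*d[v,u]/(r@f))
P=np.array(P);print(len(P),np.percentile(P[:,2],[5,25,50,75,95]))
T=P[P[:,2]>np.percentile(P[:,2],90)-3][:,:2].astype(np.float32)
r=cv2.minAreaRect(T);b=cv2.boxPoints(r);print('top',len(T),T.mean(0),r,np.arctan2(*(b[1]-b[0])[::-1]),np.arctan2(*(b[2]-b[1])[::-1]))
w=cv2.inRange(hsv,(5,60,40),(22,255,255));M=np.zeros_like(w);M[140:225,295:360]=(w|red)[140:225,295:360]
M=cv2.morphologyEx(M,3,np.ones((9,9)))
c=max(cv2.findContours(M,0,2)[0],key=cv2.contourArea)[:,0]
Q=np.array([onplane(z,*q,24,True)[:2] for q in c],np.float32)
r=cv2.minAreaRect(Q);b=cv2.boxPoints(r);print('park',r,np.arctan2(*(b[1]-b[0])[::-1]))
cv2.imwrite('pics/c2.png',cv2.resize(p[140:225,295:360],None,fx=7,fy=7,interpolation=0)[:,:,::-1])
E
```

```text
571 [43.73466002 68.35272465 69.3733426  69.92070617 70.68019753]
top 456 [ 590.6105  -283.21783] ((612.9954833984375, -272.5132141113281), (88.35167694091797, 19.357412338256836), 25.868980407714844) -1.119297 0.45149902
park ((589.1593017578125, -284.04638671875), (80.29222106933594, 55.069461822509766), 25.49419593811035) -1.1258382
```

View pics/c2.png

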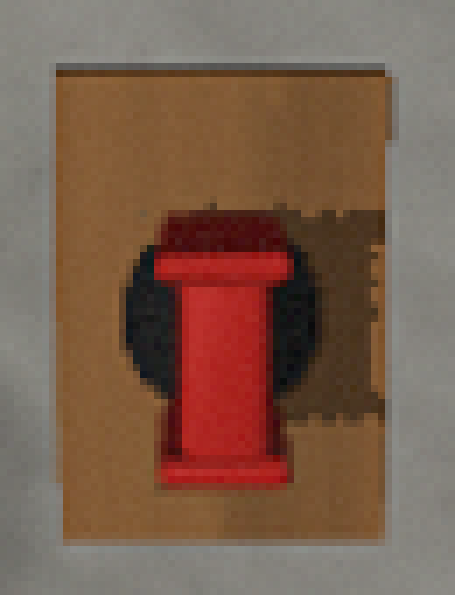

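```bash
python3 - <<'E'
from h import *
z=np.load('w1.npz')
f=lambda u,v,h:onplane(z,u/7+295-.5,v/7+140-.5,h,True).round(1)
print('grip',f(224,369,70.))
a,b=f(224,252,70.),f(224,486,70.);print(a,b,np.linalg.norm(a-b),np.arctan2(*(a-b)[1::-1]))
print('park',(f(57,73,24)+f(385,73,24)+f(385,541,24)+f(63,541,24))/4)
E
```

```text
grip [ 589.8 -283.6   70. ]
[ 605.5 -276.1   70. ] [ 573.8 -291.3   70. ] 35.155796108181114 0.44710967668803986
park [ 589.45 -284.15   24.  ]
```

Call:
{"fn": "jog_arm", "kwargs": {"plan": [0,-0.002,-0.03,0,0,0,0,-0.0034,-0.07,0,0,0,0,-0.0034,-0.11,0,0,0,0,-0.0034,-0.14,0,0,0,0,-0.0034,-0.158,0,0,0,0,-0.0034,-0.164,0,0,0,0,-0.0034,-0.164,0,0,0]}}

```text
clock: 2.25
eef_pos: [589.4, -284.3, 36.4]
eef_rot: [-3.141, 0.0, 0.445]
wrist_force: [-0.1, -0.8, 0.5]
finger_gap: 59.9
finger_force: 0.0
```

Call:
{"fn": "jog_arm", "kwargs": {"plan": [0,0,0,0,0,0,0,0,0,0,0,0,0,0,0,0,0,0,0,0,0,0,0,0,0,0,0,0,0,0,0,0,0,0,0,0], "claw": 0.005, "force": 30}}

```text
clock: 2.85
eef_pos: [590.0, -283.8, 36.6]
eef_rot: [3.141, -0.0, 0.446]
wrist_force: [-0.1, -0.1, 0.5]
finger_gap: 14.9
finger_force: 0.0
```

Call:
{"fn": "jog_arm", "kwargs": {"plan": [0,0,0,0,0,0,0,0,0,0,0,0,0,0,0.005,0,0,0,0,0,0.015,0,0,0,0,0,0.03,0,0,0,0,0,0.055,0,0,0,0,0,0.085,0,0,0,-0.003,0.015,0.11,0,0,3,-0.007,0.04,0.125,0,0,7,-0.012,0.075,0.13,0,0,12,-0.016,0.115,0.13,0,0,17,-0.021,0.155,0.13,0,0,22,-0.026,0.195,0.13,0,0,27,-0.031,0.235,0.13,0,0,32,-0.036,0.275,0.13,0,0,37,-0.04,0.315,0.13,0,0,42,-0.044,0.345,0.13,0,0,46,-0.047,0.367,0.13,0,0,49,-0.049,0.38,0.13,0,0,49.6,-0.049,0.382,0.13,0,0,49.6]}}

```text
clock: 4.85
eef_pos: [541.0, 99.1, 167.3]
eef_rot: [3.141, -0.0, 1.312]
wrist_force: [0.3, 0.1, -0.9]
finger_gap: 14.0
finger_force: 30.0
```

Call:
{"fn": "jog_arm", "kwargs": {"plan": [0,0,0,0,0,0,0,0,0,0,0,0]}}

```text
clock: 5.05
eef_pos: [541.2, 97.2, 166.6]
eef_rot: [3.141, 0.0, 1.31]
wrist_force: [0.4, 0.0, -0.9]
finger_gap: 13.9
finger_force: 30.0
```

```bash
python3 - <<'E'
from h import *
p,d,c=snap('wrist','w2');s=manip.read_state();print(s['eef_pos'],s['eef_rot'],s['joints'],s['clock'],s['wrist_force'],s['finger_gap'])
E
```

```text
[541.1730781   97.20972063 166.52571552] [3.14153910e+00 9.04839859e-05 1.30983556e+00] [ 1.11168832e-01  3.33872283e-01  1.56963911e+00 -1.09785147e-04
  1.23806427e+00  3.72165452e-01] 5.1 [ 0.95554966  0.29423538 -1.24579013] 13.922932358255622
```

View pics/w2.png

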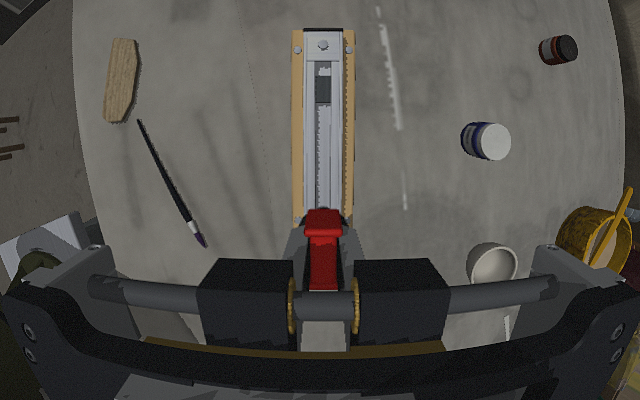

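The rail appears vertically in view: slot at columns about 316-330, closed-over part at rows 30-60, dark patch at (323,85). The stop is held at (322,250). I'll fit the rail's axis using edges and depth.

```bash
python3 - <<'E'
from h import *
z=np.load('w2.npz');p=z['p'];d=z['d'].copy()
A=R.from_euler('xyz',z['attitude']).as_matrix();f=A[:,2]
def W(u,v):
    o,r=ray(z,u,v,True); return o+r*d[v,u]/(r@f)
P=np.array([[*W(u,v),u,v] for v in range(20,205) for u in range(280,370) if d[v,u]>0])
top=P[abs(P[:,2]-32)<5]; print(len(top),np.median(top[:,2]))
fl=P[(abs(P[:,2]-17)<4)];print('floor',len(fl),np.median(fl[:,2]))
r=cv2.minAreaRect(top[:,:2].astype(np.float32));print('rect',r)
# per-row edges of rail top by depth and by brightness within row
g=cv2.cvtColor(p,cv2.COLOR_RGB2GRAY)
rows=[];
for v in range(64,200,4):
    t=top[top[:,4]==v][:,3]
    if len(t)<6: continue
    L,Rr=t.min()-.5,t.max()+.5
    inn=[u for u in range(int(L)+4,int(Rr)-3) if u not in t]
    s=(min(inn)-.5,max(inn)+.5) if inn else (np.nan,np.nan)
    q=[onplane(z,x,v,32,True)[:2] for x in (L,Rr,*s)]
    rows.append((v,L,Rr,*s,*((q[0]+q[1])/2),*((q[2]+q[3])/2),np.linalg.norm(q[0]-q[1]),np.linalg.norm(q[2]-q[3])))
rows=np.array(rows);np.set_printoptions(suppress=True,linewidth=160);print(rows[::3].round(1))
for k in (5,7):
    a=rows[:,k:k+2];a=a[~np.isnan(a[:,0])]
    vx,vy,x0,y0=cv2.fitLine(a.astype(np.float32),cv2.DIST_HUBER,0,.01,.01).ravel();print('line',np.arctan2(vy,vx),x0,y0)
# slot column profile
for v in (75,120,160): print(v,g[v,296:352].tolist(),d[v,300:350:1].round(0).tolist())
print('col',[(v,int(g[v,323]),round(float(W(323,v)[2]))) for v in range(22,120,2)])
cv2.imwrite('pics/c3.png',cv2.resize(p[20:300,270:380],None,fx=2.1,fy=2.1,interpolation=2)[:,:,::-1])
E
```

```text
4795 31.80969579868406
floor 1845 16.819644430692165
rect ((560.3062744140625, 172.36337280273438), (184.4521942138672, 41.51085662841797), 75.1878433227539)
[[ 64.  302.5 342.5 314.5 330.5 573.7 223.7 573.7 223.6  40.   16. ]
 [ 76.  303.5 342.5 316.5 329.5 570.9 211.5 570.9 211.3  39.   13. ]
 [ 88.  302.5 342.5 314.5 329.5 567.2 199.6 566.7 199.6  40.   15. ]
 [100.  302.5 341.5 312.5 330.5 563.5 187.9 563.  187.9  39.   18. ]
 [112.  302.5 342.5 314.5 335.5 560.8 176.  563.2 175.2  40.1  21. ]
 [124.  302.5 342.5 314.5 330.5 557.7 164.2 557.6 164.1  40.2  16.1]
 [136.  302.5 342.5 314.5 335.5 554.5 152.5 556.9 151.8  40.3  21.2]
 [148.  302.5 342.5 314.5 330.5 551.3 140.7 551.3 140.6  40.5  16.2]
 [160.  302.5 341.5 314.5 330.5 547.6 128.9 548.1 128.8  39.7  16.3]
 [172.  303.5 341.5 314.5 330.5 544.9 116.8 544.9 116.8  39.   16.4]
 [184.  303.5 341.5 307.5 330.5 541.6 104.7 538.1 105.6  39.3  23.8]
 [196.  303.5 341.5 314.5 330.5 538.3  92.4 538.3  92.4  39.6  16.7]]
line 1.3067772 561.2468 177.55328
line 1.3058834 556.4864 159.71149
75 [135, 137, 134, 137, 137, 144, 122, 127, 1
[... 1859 characters left out ...]
110, 1), (26, 111, 1), (28, 33, 32), (30, 1, 31), (32, 161, 31), (34, 151, 33), (36, 157, 32), (38, 159, 31), (40, 139, 34), (42, 135, 35), (44, 135, 35), (46, 139, 33), (48, 84, 36), (50, 93, 32), (52, 157, 33), (54, 155, 31), (56, 154, 33), (58, 160, 32), (60, 116, 33), (62, 96, 16), (64, 93, 16), (66, 102, 17), (68, 163, 16), (70, 155, 18), (72, 154, 18), (74, 157, 17), (76, 52, 26), (78, 59, 25), (80, 62, 27), (82, 59, 27), (84, 59, 27), (86, 62, 26), (88, 63, 27), (90, 61, 27), (92, 59, 27), (94, 58, 27), (96, 62, 28), (98, 56, 28), (100, 64, 27), (102, 33, 21), (104, 86, 16), (106, 146, 16), (108, 149, 16), (110, 149, 17), (112, 150, 17), (114, 148, 17), (116, 146, 18), (118, 150, 16)]
```

```bash
python3 -c "
import cv2,numpy as np
p=np.load('w2.npz')['p'][20:215,285:360,::-1]
a=cv2.rotate(cv2.resize(p,None,fx=4,fy=4,interpolation=2),0)
cv2.imwrite('pics/c4.png',a);print(a.shape)"
```

```text
(300, 780, 3)
```

View pics/c4.png

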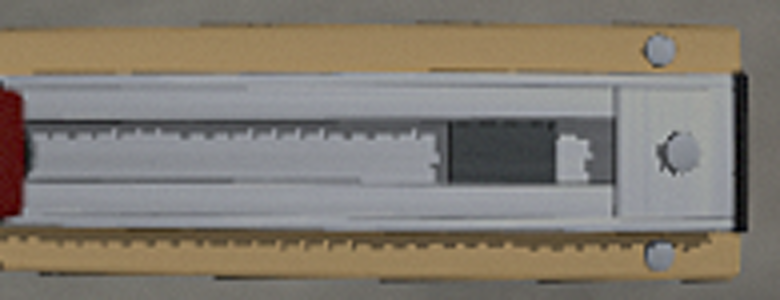

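```bash
python3 - <<'E'
from h import *
z=np.load('w2.npz')
c=np.array([556.49,159.71]);e=np.array([np.cos(1.3065),np.sin(1.3065)]);n=np.array([-e[1],e[0]])
for nm,v,h in (('railend',28.5,32),('slotend',60.5,32),('stopface',101,27),('stopface2',102,25),('blockfar',75.5,27)):
    q=onplane(z,322.5,v,h,True)[:2];print(nm,q.round(1),((q-c)@e).round(1),((q-c)@n).round(1))
t=np.array([540.99,98.19]);print('tcp',(t-c)@e,(t-c)@n,e)
E
```

```text
railend [583.6 260.5] 104.4 0.2
slotend [574.6 227.1] 69.8 0.1
stopface [563.8 187. ] 28.3 0.1
stopface2 [563.6 186.1] 27.4 0.1
blockfar [570.7 212.7] 54.9 0.1
tcp -63.43288045103824 -1.1090886728717677 [0.26123009 0.96527656]
```

Call:
{"fn": "jog_arm", "kwargs": {"plan": [-0.0011,0.0003,-0.015,0,0,-0.2,-0.0011,0.0003,-0.04,0,0,-0.2,-0.0011,0.0003,-0.065,0,0,-0.2,-0.0011,0.0003,-0.085,0,0,-0.2,-0.0011,0.0003,-0.098,0,0,-0.2,-0.0011,0.0003,-0.104,0,0,-0.2,-0.0011,0.0003,-0.106,0,0,-0.2,-0.0011,0.0003,-0.107,0,0,-0.2,-0.0011,0.0003,-0.108,0,0,-0.2,-0.0011,0.0003,-0.109,0,0,-0.2,-0.0011,0.0003,-0.1095,0,0,-0.2,-0.0011,0.0003,-0.1095,0,0,-0.2]}}

```text
clock: 6.3
eef_pos: [539.9, 98.5, 57.1]
eef_rot: [3.141, -0.0, 1.308]
wrist_force: [0.9, -0.7, -1.5]
finger_gap: 13.7
finger_force: 30.0
```

```bash
python3 - <<'E'
from h import *
s=manip.read_state();print(s['eef_pos'],s['wrist_force'],s['moment'],s['finger_gap'])
p,d,c=snap('wrist','w3')
cv2.imwrite('pics/c5.png',cv2.resize(p[60:320,200:450],None,fx=2.3,fy=2.3,interpolation=2)[:,:,::-1])
E
```

```text
[539.92339524  98.51110339  57.0749878 ] [ 0.90196152 -0.71500905 -1.49234336] [-0.06660284 -0.05298916 -0.04115162] 13.716168575514786
```

View pics/c5.png

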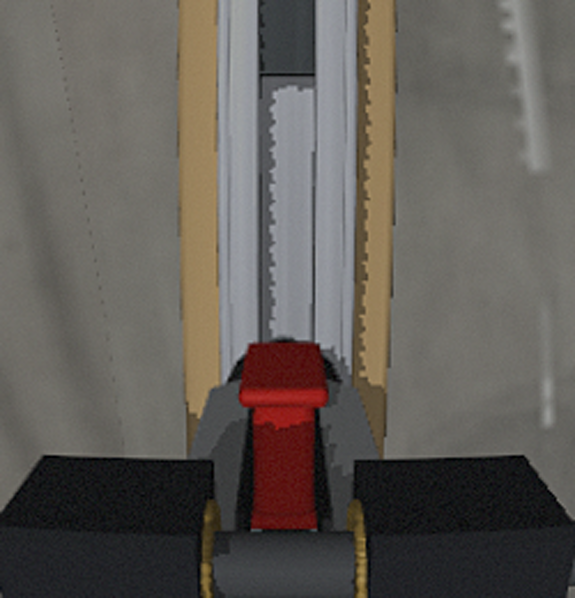

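The grip (≈284), collar (≈286) and slot (≈288) centres line up to under 1 mm, and there is no contact force. I'll drop it in.

Call:
{"fn": "jog_arm", "kwargs": {"plan": [0,0,-0.001,0,0,0,0,0,-0.002,0,0,0,0,0,-0.003,0,0,0,0,0,-0.0035,0,0,0]}}

```text
clock: 6.75
eef_pos: [539.8, 98.5, 53.3]
eef_rot: [-3.141, 0.0, 1.308]
wrist_force: [-0.8, -0.5, -1.2]
finger_gap: 13.4
finger_force: 30.0
```

Call:
{"fn": "jog_arm", "kwargs": {"plan": [0,0,-0.001,0,0,0,0,0,-0.002,0,0,0,0,0,-0.003,0,0,0,0,0,-0.004,0,0,0,0,0,-0.005,0,0,0,0,0,-0.006,0,0,0,0,0,-0.007,0,0,0,0,0,-0.0075,0,0,0,0,0,-0.0075,0,0,0,0,0,-0.0075,0,0,0]}}

```text
clock: 7.75
eef_pos: [539.9, 98.5, 46.0]
eef_rot: [3.142, -0.0, 1.308]
wrist_force: [0.2, 0.2, -0.8]
finger_gap: 13.8
finger_force: 30.0
```

Call:
{"fn": "jog_arm", "kwargs": {"plan": [0,0,-0.0007,0,0,0,0.0005,0.0019,-0.0007,0,0,0,0.0018,0.0068,-0.0007,0,0,0,0.0037,0.0135,-0.0007,0,0,0,0.0055,0.0203,-0.0007,0,0,0,0.0073,0.027,-0.0007,0,0,0,0.0091,0.0338,-0.0007,0,0,0,0.011,0.0405,-0.0007,0,0,0,0.0128,0.0473,-0.0007,0,0,0,0.0139,0.0512,-0.0007,0,0,0,0.0144,0.0531,-0.0007,0,0,0,0.0144,0.0531,-0.0007,0,0,0,0.0144,0.0531,-0.0007,0,0,0], "force": 6}}

```text
clock: 9.05
eef_pos: [554.2, 151.4, 45.2]
eef_rot: [-3.141, 0.0, 1.308]
wrist_force: [-0.9, -0.5, -1.1]
finger_gap: 13.5
finger_force: 6.0
```

Call:
{"fn": "jog_arm", "kwargs": {"plan": [0.0005,0.0019,0,0,0,0,0.0011,0.0039,0,0,0,0,0.0016,0.0058,0,0,0,0,0.0021,0.0077,0,0,0,0,0.0026,0.0097,0,0,0,0,0.0031,0.0116,0,0,0,0,0.0031,0.0116,0,0,0,0,0.0031,0.0116,0,0,0,0]}}

```text
clock: 9.85
eef_pos: [557.4, 163.2, 45.2]
eef_rot: [-3.142, 0.0, 1.308]
wrist_force: [0.6, 0.5, -0.9]
finger_gap: 13.8
finger_force: 6.0
```

```bash
python3 - <<'E'
from h import *
s=manip.read_state();print(s['eef_pos'],s['wrist_force'],s['moment'],s['finger_gap'],s['finger_force'])
p,d,c=snap('wrist','w4')
cv2.imwrite('pics/c6.png',cv2.resize(p[20:320,200:450],None,fx=2,fy=2,interpolation=2)[:,:,::-1])
E
```

```text
[557.36474346 163.22119386  45.20669231] [ 0.62331567  0.45686849 -0.86932337] [-0.06980577 -0.07955007  0.01436301] 13.830146485796247 5.999914705753326
```

View pics/c6.png

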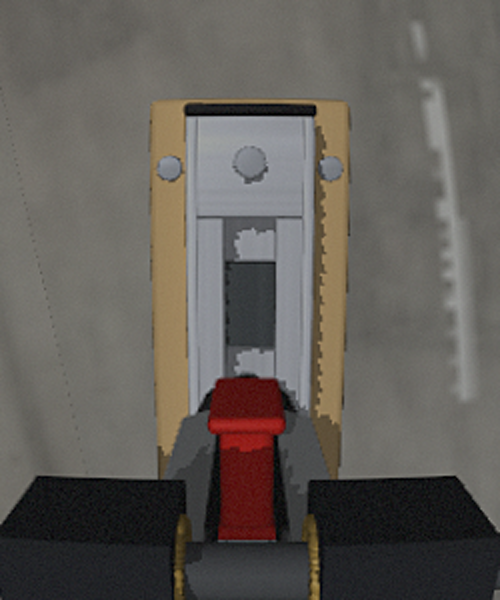

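Dark inner block face lies ahead of the collar. No contact yet; I'll creep on.

Call:
{"fn": "jog_arm", "kwargs": {"plan": [0.0003,0.001,0,0,0,0,0.0005,0.0019,0,0,0,0,0.0008,0.0029,0,0,0,0,0.001,0.0039,0,0,0,0,0.0013,0.0048,0,0,0,0,0.0016,0.0058,0,0,0,0,0.0017,0.0063,0,0,0,0,0.0018,0.0068,0,0,0,0,0.0018,0.0068,0,0,0,0]}}

```text
clock: 10.8
eef_pos: [559.2, 170.0, 45.2]
eef_rot: [-3.142, -0.0, 1.308]
wrist_force: [-0.5, -0.7, -1.2]
finger_gap: 13.9
finger_force: 6.0
```

Call:
{"fn": "jog_arm", "kwargs": {"plan": [0.0001,0.0005,0,0,0,0,0.0003,0.001,0,0,0,0,0.0003,0.001,0,0,0,0]}}

```text
clock: 11.1
eef_pos: [559.5, 171.0, 45.2]
eef_rot: [3.142, 0.0, 1.308]
wrist_force: [-0.0, 0.0, -0.8]
finger_gap: 13.8
finger_force: 6.0
```

Call:
{"fn": "jog_arm", "kwargs": {"plan": [0.0001,0.0005,0,0,0,0,0.0003,0.001,0,0,0,0,0.0003,0.001,0,0,0,0]}}

```text
clock: 11.4
eef_pos: [559.8, 172.1, 45.3]
eef_rot: [3.142, -0.0, 1.308]
wrist_force: [0.1, -0.5, -0.8]
finger_gap: 13.7
finger_force: 6.0
```

Call:
{"fn": "jog_arm", "kwargs": {"plan": [0.0001,0.0003,0,0,0,0,0.0001,0.0005,0,0,0,0,0.0001,0.0005,0,0,0,0]}}

```text
clock: 11.7
eef_pos: [559.9, 172.5, 45.3]
eef_rot: [-3.142, 0.0, 1.308]
wrist_force: [-0.0, 0.7, -0.7]
finger_gap: 14.1
finger_force: 6.0
```

Call:
{"fn": "jog_arm", "kwargs": {"plan": [0.0001,0.0003,0,0,0,0,0.0002,0.0005,0,0,0,0,0.0002,0.0005,0,0,0,0]}}

```text
clock: 12.0
eef_pos: [560.1, 173.0, 45.2]
eef_rot: [-3.142, -0.0, 1.308]
wrist_force: [-0.5, -0.7, -1.7]
finger_gap: 13.9
finger_force: 6.0
```

Call:
{"fn": "jog_arm", "kwargs": {"plan": [0.0001,0.0003,0,0,0,0,0.0001,0.0005,0,0,0,0,0.0001,0.0005,0,0,0,0]}}

```text
clock: 12.3
eef_pos: [560.2, 173.4, 45.2]
eef_rot: [-3.142, 0.0, 1.308]
wrist_force: [0.0, -2.3, -0.2]
finger_gap: 14.4
finger_force: 6.0
```

Call:
{"fn": "jog_arm", "kwargs": {"plan": [0.0001,0.0003,0,0,0,0,0.0001,0.0005,0,0,0,0,0.0001,0.0005,0,0,0,0]}}

```text
clock: 12.6
eef_pos: [560.3, 173.9, 45.3]
eef_rot: [3.142, 0.0, 1.308]
wrist_force: [-0.3, -2.1, 0.0]
finger_gap: 14.2
finger_force: 6.0
```

Call:
{"fn": "jog_arm", "kwargs": {"plan": [0.0001,0.0003,0,0,0,0,0.0001,0.0005,0,0,0,0,0.0001,0.0005,0,0,0,0]}}

```text
clock: 12.9
eef_pos: [560.4, 174.5, 45.3]
eef_rot: [3.141, -0.0, 1.308]
wrist_force: [-0.2, -2.2, -0.2]
finger_gap: 14.5
finger_force: 6.0
```

Call:
{"fn": "jog_arm", "kwargs": {"plan": [0.0001,0.0003,0,0,0,0,0.0001,0.0005,0,0,0,0,0.0001,0.0005,0,0,0,0]}}

```text
clock: 13.2
eef_pos: [560.5, 175.0, 45.2]
eef_rot: [3.142, -0.0, 1.308]
wrist_force: [0.2, -2.1, -0.2]
finger_gap: 13.8
finger_force: 6.0
```

```bash
python3 - <<'E'
from h import *
p,d,c=snap('wrist','w5')
s=manip.read_state();print(s['eef_pos'],s['wrist_force'],s['moment'])
def red(p):
    h=cv2.cvtColor(p,cv2.COLOR_RGB2HSV);m=(cv2.inRange(h,(0,150,40),(8,255,255))|cv2.inRange(h,(172,150,40),(180,255,255)))
    m[:150]=0;m[300:]=0;m[:,:290]=0;m[:,360:]=0;v,u=np.nonzero(m);return u.min(),u.max(),v.min(),v.max(),u.mean(),v.mean(),len(u)
for t in('w2','w3','w4','w5'): print(t,red(np.load(t+'.npz')['p']))
cv2.imwrite('pics/c7.png',np.hstack([cv2.resize(np.load(t)['p'][100:300,250:400],None,fx=2.6,fy=2.6,interpolation=2) for t in('w4.npz','w5.npz')])[:,:,::-1])
E
```

```text
[560.49887598 175.02141452  45.23323726] [-0.15775256 -1.61254897  0.54440975] [-0.53842411 -0.02029071 -0.00863637]
w2 (np.int64(304), np.int64(342), np.int64(209), np.int64(289), np.float64(322.9368029739777), np.float64(247.0652622883106), 2421)
w3 (np.int64(304), np.int64(342), np.int64(209), np.int64(289), np.float64(322.9664873810509), np.float64(246.99669011170872), 2417)
w4 (np.int64(304), np.int64(342), np.int64(209), np.int64(289), np.float64(322.9260330578512), np.float64(247.05578512396696), 2420)
w5 (np.int64(304), np.int64(342), np.int64(210), np.int64(290), np.float64(322.9310782241015), np.float64(247.8782241014799), 2365)
```

View pics/c7.png

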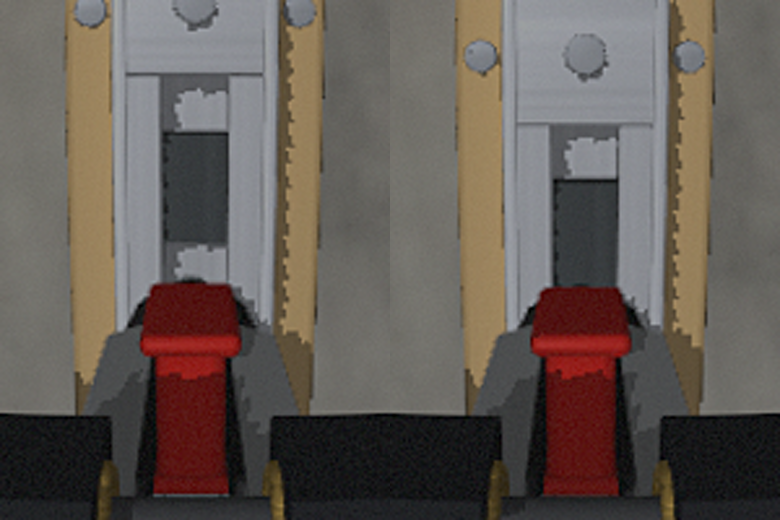

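The force stayed near 2 N while the grip began to pivot in the pads, so the nose met the inner stop at about y = 173.3. That agrees with the dark block's measured face. I'll release so it stands upright, shift the tool about 1 mm back over it, and regrip.

Call:
{"fn": "jog_arm", "kwargs": {"plan": [0,0,0,0,0,0,0,0,0,0,0,0,0,0,0,0,0,0,0,0,0,0,0,0,-0.0005,-0.0018,0,0,0,0,-0.0005,-0.0018,0,0,0,0], "claw": 0.026}}

```text
clock: 13.85
eef_pos: [559.9, 173.0, 45.2]
eef_rot: [-3.142, 0.0, 1.308]
wrist_force: [-0.4, 0.3, -0.6]
finger_gap: 26.0
finger_force: 0.0
```

Call:
{"fn": "jog_arm", "kwargs": {"plan": [0,0,0,0,0,0,0,0,0,0,0,0,0,0,0,0,0,0,0,0,0,0,0,0,0,0,0,0,0,0], "claw": 0.005, "force": 14}}

```text
clock: 14.35
eef_pos: [560.0, 173.2, 45.2]
eef_rot: [3.142, 0.0, 1.308]
wrist_force: [0.7, 0.0, -0.1]
finger_gap: 13.9
finger_force: 14.0
```

```bash
python3 - <<'E'
from h import *
p,d,c=snap('wrist','w6')
s=manip.read_state();print(s['eef_pos'],s['wrist_force'],s['moment'],s['finger_gap'],s['finger_force'],s['joints'])
def red(p):
    h=cv2.cvtColor(p,cv2.COLOR_RGB2HSV);m=(cv2.inRange(h,(0,150,40),(8,255,255))|cv2.inRange(h,(172,150,40),(180,255,255)))
    m[:150]=0;m[300:]=0;m[:,:290]=0;m[:,360:]=0;v,u=np.nonzero(m);return u.min(),u.max(),v.min(),v.max(),u.mean(),v.mean(),len(u)
for t in('w4','w5','w6'): print(t,red(np.load(t+'.npz')['p']))
E
```

```text
[560.00438765 173.19924126  45.26844262] [-0.07023325 -0.19519295  0.28482248] [-0.14295433 -0.05972974 -0.01080992] 13.701374396639174 13.999481052160263 [ 2.37471750e-01  5.53448695e-01  1.56014686e+00 -1.24729633e-06
  1.02795952e+00  5.00070508e-01]
w4 (np.int64(304), np.int64(342), np.int64(209), np.int64(289), np.float64(322.9260330578512), np.float64(247.05578512396696), 2420)
w5 (np.int64(304), np.int64(342), np.int64(210), np.int64(290), np.float64(322.9310782241015), np.float64(247.8782241014799), 2365)
w6 (np.int64(304), np.int64(342), np.int64(208), np.int64(288), np.float64(322.9087515553712), np.float64(245.91289921194524), 2411)
```

Call:
{"fn": "jog_arm", "kwargs": {"plan": [-0.0002,-0.0006,0,0,0,0,-0.0003,-0.0011,0,0,0,0,-0.0003,-0.0011,0,0,0,-3,-0.0003,-0.0011,0,0,0,-6,-0.0003,-0.0011,0,0,0,-9,-0.0003,-0.0011,0,0,0,-11,-0.0003,-0.0011,0,0,0,-11]}}

```text
clock: 15.1
eef_pos: [559.7, 172.0, 45.3]
eef_rot: [-3.142, 0.0, 1.116]
wrist_force: [-0.3, 0.1, -0.7]
finger_gap: 14.4
finger_force: 14.0
```

Call:
{"fn": "jog_arm", "kwargs": {"plan": [0,0,0,0,0,-2,0,0,0,0,0,-4,0,0,0,0,0,-6,0,0,0,0,0,-7,0,0,0,0,0,-7]}}

```text
clock: 15.6
eef_pos: [559.7, 172.1, 45.3]
eef_rot: [3.142, 0.0, 0.995]
wrist_force: [0.1, -0.2, 0.5]
finger_gap: 14.1
finger_force: 14.0
```

```bash
python3 - <<'E'
from h import *
s=manip.read_state();print(s['eef_pos'],s['eef_rot'],s['wrist_force'],s['moment'],s['finger_gap'],s['finger_force'])
E
```

```text
[559.6849465  172.05398632  45.26093963] [3.14159014e+00 2.02154673e-05 9.94652515e-01] [ 0.10138057 -0.21025212  0.50797597] [-0.12245786 -0.06808277 -0.0159225 ] 14.141487017827775 13.999755531549454
```

It has turned 18° freely, past the 14° jam limit. I'll continue.

Call:
{"fn": "jog_arm", "kwargs": {"plan": [0,0,0,0,0,-3,0,0,0,0,0,-6,0,0,0,0,0,-9,0,0,0,0,0,-12,0,0,0,0,0,-15,0,0,0,0,0,-15,0,0,0,0,0,-15]}}

```text
clock: 16.3
eef_pos: [559.7, 172.1, 45.3]
eef_rot: [3.142, -0.0, 0.734]
wrist_force: [0.7, -0.3, 0.1]
finger_gap: 13.9
finger_force: 14.0
```

Call:
{"fn": "jog_arm", "kwargs": {"plan": [0,0,0,0,0,-4,0,0,0,0,0,-8,0,0,0,0,0,-12,0,0,0,0,0,-16,0,0,0,0,0,-20,0,0,0,0,0,-24,0,0,0,0,0,-28,0,0,0,0,0,-28,0,0,0,0,0,-28]}}

```text
clock: 17.2
eef_pos: [559.7, 172.1, 45.3]
eef_rot: [3.142, -0.0, 0.247]
wrist_force: [0.4, -0.2, 0.3]
finger_gap: 13.6
finger_force: 14.0
```

Call:
{"fn": "jog_arm", "kwargs": {"plan": [0,0,0,0,0,-4,0,0,0,0,0,-8,0,0,0,0,0,-12,0,0,0,0,0,-16,0,0,0,0,0,-20,0,0,0,0,0,-24,0,0,0,0,0,-27,0,0,0,0,0,-29,0,0,0,0,0,-29,0,0,0,0,0,-29]}}

```text
clock: 18.2
eef_pos: [559.7, 172.1, 45.2]
eef_rot: [3.142, 0.0, -0.26]
wrist_force: [0.2, -0.5, 0.5]
finger_gap: 14.3
finger_force: 14.0
```

```bash
python3 - <<'E'
from h import *
s=manip.read_state();print(s['eef_pos'],s['eef_rot'],s['wrist_force'],s['moment'],s['finger_gap'],s['finger_force'],s['joints'])
p,d,c=snap('wrist','w7')
cv2.imwrite('pics/c8.png',p[:,:,::-1])
E
```

```text
[559.67179436 172.07912058  45.23137041] [ 3.14157629e+00  3.11835726e-05 -2.60197142e-01] [ 0.18756247 -0.50513636  0.52706516] [ 0.06797162  0.02199451 -0.00281345] 14.287010024594458 13.999681323766708 [2.35742065e-01 5.52301413e-01 1.56210268e+00 5.21896338e-07
 1.02722378e+00 2.06673526e+00]
```

Call:
{"fn": "jog_arm", "kwargs": {"plan": [0,0,0,0,0,0,0,0,0,0,0,0,0,0,0,0,0,0,0,0,0,0,0,0,0,0,0.005,0,0,0,0,0,0.02,0,0,0,0,0,0.045,0,0,0,0,0,0.08,0,0,0,0,0,0.115,0,0,0,0,0,0.14,0,0,0,0,0,0.15,0,0,0,0,0,0.15,0,0,0,0,0,0.15,0,0,0], "claw": 0.04}}

```text
clock: 19.55
eef_pos: [559.3, 172.0, 194.2]
eef_rot: [3.141, 0.001, -0.263]
wrist_force: [-0.0, -0.7, 0.5]
finger_gap: 40.1
finger_force: 0.0
```

```bash
python3 - <<'E'
from h import *
s=manip.read_state();print(s['eef_pos'],s['wrist_force'],s['finger_gap'],s['clock'])
p,d,z=snap('wrist','w8')
h=cv2.cvtColor(p,cv2.COLOR_RGB2HSV);m=(cv2.inRange(h,(0,150,40),(8,255,255))|cv2.inRange(h,(172,150,40),(180,255,255)))
f=R.from_euler('xyz',z['attitude']).as_matrix()[:,2];P=[]
n,l,st,ce=cv2.connectedComponentsWithStats(m)
for v,u in zip(*np.nonzero(m)):
    if not d[v,u]: continue
    o,r=ray(z,u,v,True);P.append(o+r*d[v,u]/(r@f))
P=np.array(P);P=P[(np.linalg.norm(P[:,:2]-[560,172],axis=1)<60)];t=P[P[:,2]>74]
r=cv2.minAreaRect(t[:,:2].astype(np.float32));b=cv2.boxPoints(r)
print(len(t),np.median(t[:,2]),r,[np.arctan2(*(b[i+1]-b[i])[::-1]) for i in(0,1)])
q=np.array(r[0])-[556.49,159.71];e=np.array([.2612,.9653]);print('s',q@e,'lat',q@[-.9653,.2612])
cv2.imwrite('pics/c8.png',p[:,:,::-1])
E
```

```text
[559.25187771 171.99083488 194.18269298] [-0.01523006 -0.73655365  0.47369148] 40.075916765331705 19.55
541 77.50905702469953 ((559.9296264648438, 172.52903747558594), (19.480274200439453, 34.33790969848633), 75.17892456054688) [np.float32(-0.258677), np.float32(1.3121222)]
s 13.272647307800284 lat 0.028061162109381168
```

View pics/c8.png

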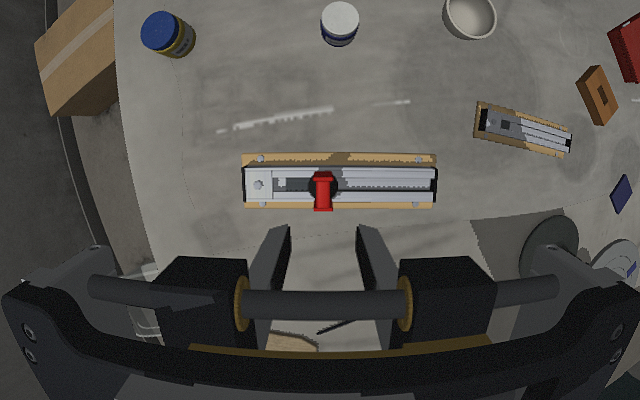

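The stop at (323,190) stands crosswise on the rail, upright, with its top at 77.5 mm (78 expected) and 0.03 mm lateral error. It has been released, and the pot, cup and tile are untouched.

```bash
python3 -c "
from cell import manip
print(manip.sign_off())"
```

```text
the job is handed in; nothing more can be done
None
```

The stop is locked crosswise at the rail's inner stop, upright and released. The pot, cup and tile were never touched, and the job was handed in at about 19.6 s on the robot clock; sign-off gave no verdict.

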